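# Dock the kit tray with its brass spool

## Robot

A 6-joint arm with a two-finger parallel gripper is mounted at the origin on the work surface. World frame = base frame: x ahead of the robot, y to its left, z up, the work surface at z = 0. Lengths are in mm, angles in rad, forces in N, time in s.
With the tool pointing down it reaches from about 300 to 775 mm from the base axis. Payload 14.6 kg.
Tool frame: the origin (TCP) lies midway between the tips of the shut fingers; the grasp point (between the pads) lies grasp_offset behind it (grasp_offset is the distance from the TCP to the grasp point, in mm); z points along the fingers, y is the line along which they close (so a half turn about z gives the same grasp; the last joint's range is limited). The gripper opens to 94 mm and grips with 3 to 60 N. Pads are 16 mm wide; open, the fingers measure 119 mm over their backs; the gripper's body (75 mm by 177 mm) begins 78 mm behind the grasp point.
Start: joints at [1.276, 0.3, 1.521, -0, 1.321, -0.067], TCP at [124.207, 535.781, 205.446] pointing down, gripper open.
Joint ranges: [-3.03, 3.03], [-0.79, 2.21], [0.23, 2.52], [-1.04, 4.18], [0, 3.07], [-2.55, 2.55]. Speed limits (rad/s): [2.22, 2.22, 2.57, 3.14, 3.14, 3.14].

## Interface

Orientations are given as [roll, pitch, yaw] about the fixed x, y, z axes, in that order (R = Rz(yaw) Ry(pitch) Rx(roll)).
In Python, from cell import * gives the robot as it stands. The module is installed in compiled form; this text tells all that it offers.
- The arm moves only by the shell command python3 -m jog 'ROWS' [FORCE]. ROWS is JSON, a list of rows, each a list of 3 entries, a list of its own where there are three numbers: the finger opening in mm, from 0 to 94, then the shift along the tool's x, y, z in units of 50 mm (1.0 is 50 mm), then the turn about the tool's z in units of 180 degrees (1.0 is 180 degrees). In form: [[fingers, [dx, dy, dz], twist], ...]. A call has 1 to 20 rows; each row shifts and turns the commanded pose from where the row before left it, along the tool's axes as they then stand; what a row does not reach is not made up. A row lasts 1/10 s, in which the tool goes at most 50 mm and 8.59 degrees, less where a joint would pass 70% of its speed; a pose out of reach is approached as far as the arm can. A call with a number of a shift or a turn outside -1 to 1 is refused whole. A call with a gripper value outside its range is refused whole. The fingers move at their own pace and stop on an object; FORCE is the grip in N (left out, the last holds). Time passes only in rows, so rows that do not move let the fingers close. It gives the time, the measured TCP pose, the force, the opening and the grip force at its end, in the units of the state.
- read_state(): the state, without advancing time (a new reading comes with each control period).
- camera(name): name is "scene" or "top" or "wrist"; returns the picture (384x512x3 uint8, red, green, blue); there is no depth.
- calibration(name): a dict with "mtx" (3x3 intrinsics, pixels), "distortion" ([k1, k2, p1, p2, k3] as OpenCV has them; the pictures are not rectified), "cam_to_world" (4x4, takes a point from camera to world coordinates); the wrist camera has in their place "hand_eye" (4x4, takes a point from camera to tool coordinates, whose origin is the TCP and whose axes are the flange's). Camera axes: x right, y down, z forward; pixel columns grow to the right and rows downward; lengths in mm; the calibration is good to about 2 mm. A picture is of the moment at which its call begins: read the wrist's pose just before it. calibration takes no time and is no camera call.
- sign_off(): hands the job in; it is judged then, once.
Trained networks look in the newest picture that a camera, given by its name, has taken for a name from the list of things; names that differ only in an ending like _2 or _b are one class to them, and where a whole thing is asked for, a point or a joint stands for the part that bears it (a point fixed in the world has none). Each returns a list of dicts, best first, with "conf" (0 to 1); they miss things now and then, are a little off and sometimes report something else, mostly with a low value. They report only what shows in the picture. A call takes as long as a camera call. They do not tell look-alikes from the thing itself.
- regions_of(camera, query): "pixels" (384x512 bool, what is visible of it) and "rect" ([centre column, centre row, width, height] in pixels, round what is visible of it).
The state is a dict: "clock": time; "joints": joint angles; "qd": joint speeds; "effort": joint torques, N m; "eef_pos": TCP position; "eef_rot": TCP orientation; "wrist_force": force on the tool from outside, world axes, zero at the start; "moment": the same for the moment, N m; "finger_gap": finger opening in mm; "finger_force": force on a finger pad.
Only numpy, scipy, OpenCV 4.12 (cv2) and the standard library are available. Lean on these libraries where they do the work, as an engineer would, in place of code of your own. Each camera call takes 0.05 s, during which the arm holds its last target. There are 200 camera calls.

## Task

Set the loose brass spool over the upright spindle of the kit tray with the yellow handle so that it sits flat on the tray floor, and let go of it while the tray is still out on the bench. Then slide that tray by its handle into the empty bay of the bench rack, fully home against the back stop, with the spool still on its spindle and the two small brass parts still aboard. Keep the tray level and leave the other tray and everything else on the bench where it is.

Things in the scene. Friction and masses are not known exactly. Their poses are not given: they have to be found in the camera images.
- tray: Aluminium tray, yellow handle; walls 130 (x) by 110 (y) mm, 26 high; floor and walls 4 thick; side flanges at the rim (z 22 to 26) make it 126 wide. Origin: centre of underside; +x away from the handle (the way it goes in), z up. Divider 22 high at x = -8: cap and nut on the handle's side, spindle on the other. 0.35 kg empty, 0.8 loaded. Slides on the bench top itself.
- tray_grip (a point): Grip point of the tray's yellow handle, an upright bar on the middle of its front wall: 12 thick (tray y), 50 long (tray x, from -115 to -65), from 6 to 48 above the bench. The point lies in the middle of its thickness, 93 mm before the tray's origin (tray x = -93), 34 above the tray's underside. Pinch it from above across its thickness.
- spindle_foot (a point): Where the axis of the tray's steel spindle meets the tray floor: tray x = +28, y = 0, 4 above the tray's underside. The spindle is 14 in diameter, 56 tall above the floor, with its top 6 mm coned.
- spool: Loose turned-brass spool standing upright, 50 tall, with an 18 mm bore right through. Bottom flange 54 in diameter and 6 thick, barrel 30 in diameter, top flange 44 in diameter and 10 thick (40 to 50 above the underside). Origin: centre of its underside, z along the bore, up. About 0.3 kg. Grip it by the top flange.
- bay_empty: Empty bay, fixed: two orange rails 34 high, 130 long, 144 over all, no floor, green stop behind. 131 wide between the rails; lips over them leave 115, underside at 29.5: slide the tray in under the lips. First 20 mm flare, no lip. Axes as the docked tray: +x goes in. Origin, on the bench: the tray's origin when it touches the stop. Mouth x = -65, stop x = +65. Either side of the rack.
- bay_full: The rack's other bay, same size and axes as the empty one, beside it (170 mm between their centre lines), with another tray in it.
- rack: The bench rack behind both bays, fixed: three green posts 150 high joined by an orange beam, 79 to 101 mm beyond the bays' centres (beam from 68, between 115 and 145 above the bench). Origin on the bench midway between the two bays' origins; same axes as the bays.
- brass_cap: Small loose brass cap aboard the tray, 34 in diameter, 30 tall, origin at the centre of its underside. Stays aboard.
- brass_nut: Small loose six-sided brass nut aboard the tray, 32 across, 20 tall, origin at the centre of its underside. Stays aboard.
- tray_full: The other tray, already in its bay, same size, grey handle, brass parts fixed in it. Leave alone.
- brass_cup: Loose open brass cup, 72 in diameter, 75 tall; origin at the centre of its underside. Leave alone.
- steel_bell: Loose steel bell-shaped turning, 68 in diameter, 75 tall; origin at the centre of its underside. Leave alone.
- wrench: Loose steel wrench lying on the bench between the robot and the tray, origin under its middle. Leave alone.
- carton: Open cardboard carton of brass offcuts, 130 by 170, 50 tall, origin at the centre of its underside. Leave alone.
- polish: Metal can with a red band, 60 in diameter, 130 tall, origin at the centre of its underside. Leave alone.
Not all that is in view belongs to the job. What is shaped like the tray but blue or turquoise is not meant.

How it is judged:
By the outcome, as a careful person would: the job done as asked, in the order asked, and still so for the second after the job is handed in, with the robot touching nothing.
It also fails if it takes over 59 s, if anything falls off the work surface, if the arm or the gripper's body presses on something with over 40 N, if the wrist force passes 120 N, or if a joint passes its speed limit or range.

## Working session

There is one attempt and no reset: what is moved stays moved. The work goes in short steps, Python scripts to look and compute and a shell command to move; the robot and the scene stay as the last step left them, time stands still between calls to the robot, and variables do not carry over. Pictures are saved under pics/ and viewed, at most 12 in all, crops included, and the job is handed in when it is done.

```bash
mkdir -p pics; python3 - <<'E'
from cell import *
import cv2,numpy as np
s=read_state();print(s)
for n in("scene","top","wrist"):
    im=camera(n);cv2.imwrite(f"pics/{n}0.png",im[:,:,::-1]);c=calibration(n)
    print(n,{k:np.round(v,3).tolist() for k,v in c.items()})
E
```

```text
{'clock': 0.0, 'joints': array([ 1.27640959e+00,  3.00483211e-01,  1.52153752e+00, -2.65028985e-05,
        1.32067616e+00, -6.66038767e-02]), 'qd': array([-0.00120552, -0.00048949, -0.00042422,  0.00070309, -0.0001656 ,
       -0.00116957]), 'effort': array([ 1.42331362e-03, -5.31799257e+01, -3.52740383e+01,  7.08612869e-02,
        2.44483963e-02, -1.35642822e-04]), 'eef_pos': array([124.14221334, 535.5611867 , 204.898105  ]), 'eef_rot': array([-3.14048915e+00, -4.78783552e-05,  2.91381634e+00]), 'wrist_force': array([-0.17026423,  0.15282067,  0.32058376]), 'moment': array([-0.07652424, -0.0332258 ,  0.00649908]), 'finger_force': 0.0, 'finger_gap': 93.98383418914645}
scene {'mtx': [[426.266, 0.0, 259.761], [0.0, 426.266, 190.755], [0.0, 0.0, 1.0]], 'distortion': [0.023, 0.0, 0.0, 0.0, 0.0], 'cam_to_world': [[0.641, 0.452, -0.621, 1395.808], [0.767, -0.355, 0.534, -814.996], [0.02, -0.818, -0.574, 914.785], [0.0, 0.0, 0.0, 1.0]]}
top {'mtx': [[363.867, 0.0, 256.302], [0.0, 363.867, 194.046], [0.0, 0.0, 1.0]], 'distortion': [-0.024, 0.0, 0.0, 0.0, 0.0], 'cam_to_world': [[-0.004, -0.99, 0.14, 315.47], [-1.0, 0.004, -0.002, -21.888], [0.002, -0.14, -0.99, 1095.244], [0.0, 0.0, 0.0, 1.0]]}
wrist {'mtx': [[300.458, 0.0, 252.196], [0.0, 300.458, 190.986], [0.0, 0.0, 1.0]], 'distortion': [0.024, 0.0, 0.0, 0.0, 0.0], 'hand_eye': [[0.0, -0.973, -0.231, 65.405], [1.0, 0.0, -0.001, -0.778], [0.001, -0.231, 0.973, -178.377], [0.0, 0.0, 0.0, 1.0]]}
```

View pics/top0.png

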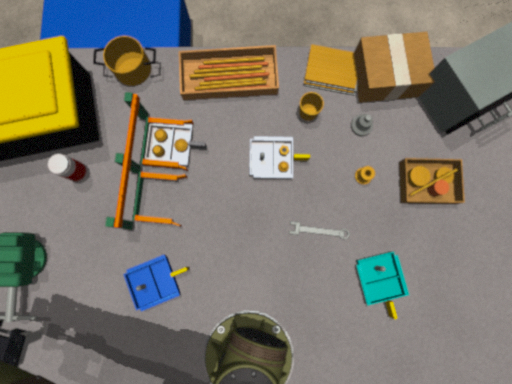

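View pics/scene0.png

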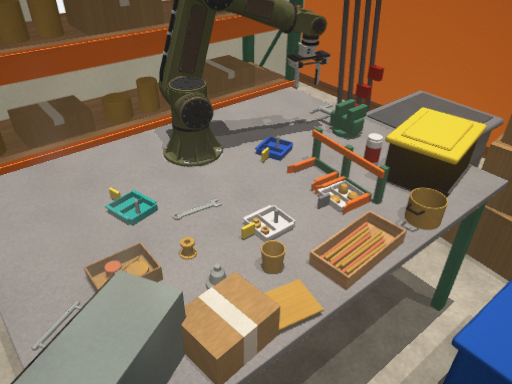

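```bash
python3 - <<'E'
import cell
print([n for n in dir(cell) if n[0]!='_'])
print(getattr(cell,'grasp_offset',None))
from cell import *
import numpy as np
for cam in("top","scene"):
  for q in("tray","tray_grip","spindle_foot","spool","bay_empty","bay_full","brass_cap","brass_nut","tray_full","wrench","carton","polish","brass_cup","steel_bell","rack"):
    print(cam,q,[(round(float(d['conf']),2),np.round(d['rect']).tolist(),int(d['pixels'].sum())) for d in regions_of(cam,q)])
print(read_state()['clock'])
E
```

```text
['Unreachable', 'calibration', 'camera', 'grasp_offset', 'read_state', 'regions_of', 'sign_off']
18.8
top tray [(0.92, [385.0, 287.0, 50.0, 73.0], 2207), (0.62, [156.0, 284.0, 65.0, 59.0], 2107), (0.57, [279.0, 157.0, 57.0, 40.0], 1707)]
top tray_grip [(0.83, [156.0, 284.0, 64.0, 58.0], 2240), (0.77, [281.0, 159.0, 62.0, 42.0], 1753), (0.75, [311.0, 105.0, 21.0, 26.0], 528), (0.62, [382.0, 284.0, 48.0, 75.0], 2199), (0.44, [127.0, 161.0, 42.0, 137.0], 1682)]
top spindle_foot [(0.89, [155.0, 283.0, 70.0, 56.0], 2141), (0.61, [280.0, 155.0, 60.0, 43.0], 1767), (0.59, [384.0, 284.0, 53.0, 65.0], 2174)]
top spool [(0.73, [366.0, 177.0, 18.0, 22.0], 260), (0.7, [173.0, 145.0, 59.0, 43.0], 1829)]
top bay_empty [(0.94, [158.0, 200.0, 52.0, 48.0], 745), (0.16, [283.0, 168.0, 8.0, 13.0], 105)]
top bay_full [(0.59, [165.0, 146.0, 54.0, 55.0], 710)]
top brass_cap [(0.6, [283.0, 168.0, 13.0, 11.0], 93)]
top brass_nut [(0.38, [285.0, 151.0, 9.0, 12.0], 83)]
top tray_full [(0.66, [173.0, 145.0, 57.0, 44.0], 1753)]
top wrench [(0.66, [317.0, 230.0, 53.0, 10.0], 280), (0.37, [280.0, 157.0, 61.0, 42.
[... 1104 characters left out ...]
9, [340.0, 197.0, 46.0, 29.0], 800)]
scene brass_nut []
scene tray_full [(0.79, [341.0, 196.0, 41.0, 31.0], 882), (0.57, [268.0, 223.0, 60.0, 36.0], 1164), (0.52, [216.0, 274.0, 19.0, 24.0], 290)]
scene wrench [(0.49, [198.0, 212.0, 48.0, 22.0], 191), (0.29, [256.0, 223.0, 7.0, 6.0], 51)]
scene carton [(0.71, [127.0, 266.0, 76.0, 47.0], 1945)]
scene polish [(0.75, [374.0, 149.0, 17.0, 32.0], 480)]
scene brass_cup [(0.95, [271.0, 258.0, 25.0, 31.0], 653), (0.27, [198.0, 210.0, 52.0, 24.0], 197)]
scene steel_bell [(0.71, [215.0, 277.0, 18.0, 20.0], 277), (0.67, [125.0, 267.0, 80.0, 48.0], 1935)]
scene rack [(0.75, [352.0, 165.0, 77.0, 79.0], 1461), (0.74, [189.0, 249.0, 18.0, 25.0], 316)]
1.65
```

Candidates for the tray: aluminium with yellow handle, top (272,157) = wanted; blue (155,284), turquoise (382,284) and grey-handled full tray (173,145) are not. Candidates for the spool: flanged brass piece (366,175) = wanted; cup (311,105), bell (362,125), pot (125,55), carton offcuts (420,178), cap and nut in the tray (284,151)/(284,167) are not. The empty bay lies at (158,200), opening to image right.

```bash
cat > h.py <<'E'
from cell import *
import cv2,numpy as np
from scipy.spatial.transform import Rotation as R
def toolT(s):
    T=np.eye(4);T[:3,:3]=R.from_euler('xyz',s['eef_rot']).as_matrix();T[:3,3]=s['eef_pos'];return T
def cam(name,s=None):
    c=calibration(name)
    T=toolT(s)@c['hand_eye'] if name=='wrist' else c['cam_to_world']
    return np.array(c['mtx']),np.array(c['distortion']),np.array(T)
def px2w(C,uv,z):
    K,d,T=C;uv=np.array(uv,float).reshape(-1,1,2)
    n=cv2.undistortPoints(uv,K,d).reshape(-1,2)
    r=np.c_[n,np.ones(len(n))]@T[:3,:3].T;o=T[:3,3]
    return o+r*((z-o[2])/r[:,2])[:,None]
def w2px(C,P):
    K,d,T=C;Ti=np.linalg.inv(T)
    return cv2.projectPoints(np.array(P,float).reshape(-1,3),cv2.Rodrigues(Ti[:3,:3])[0],Ti[:3,3],K,d)[0].reshape(-1,2)
def shot(name,fn):
    s=read_state();im=camera(name);cv2.imwrite(f"pics/{fn}.png",im[:,:,::-1]);np.savez(f"pics/{fn}.npz",T=cam(name,s)[2]);return s,im
def rows(s,xyz,yaw=None):
    "shift in tool axes, units of 50 mm; twist in half turns"
    d=toolT(s)[:3,:3].T@(np.array(xyz)-s['eef_pos'])/50
    print('tool shift units',np.round(d,3),'yaw',s['eef_rot'][2], '' if yaw is None else ('twist',-(yaw-s['eef_rot'][2])/np.pi))
E
python3 - <<'E'
from h import *
C=cam('top');P=lambda n,uv,z:print(n,np.round(px2w(C,uv,z)[:,:2],0).tolist())
P('spool',[366,175],45)
P('tray cx',[[271.5,157.5]],26)
P('tray handle ends',[[294,156.5],[310,156]],48)
P('spindle',[[262,156]],60)
P('bay rails front ends outer/inner',[[186,178],[181,222],[192,122]],34)
P('beam ends',[[135,97],[120,226]],145)
P('wrench',[[293,229],[347,234]],5)
P('cup bell',[[310,105],[362,125]],75)
P('polish carton',[[60,162],[432,181]],60)
im=cv2.imread('pics/top0.png')[80:300,100:480];cv2.imwrite('pics/topc.png',cv2.resize(im,None,fx=2.1,fy=2.1,interpolation=cv2.INTER_CUBIC))
E
```

```text
spool [[520.0, -348.0]]
tray cx [[578.0, -71.0]]
tray handle ends [[575.0, -136.0], [577.0, -183.0]]
spindle [[574.0, -41.0]]
bay rails front ends outer/inner [[515.0, 184.0], [384.0, 196.0], [688.0, 170.0]]
beam ends [[721.0, 309.0], [367.0, 332.0]]
wrench [[364.0, -134.0], [348.0, -295.0]]
cup bell [[724.0, -183.0], [662.0, -334.0]]
polish carton [[559.0, 550.0], [498.0, -535.0]]
```

View pics/topc.png

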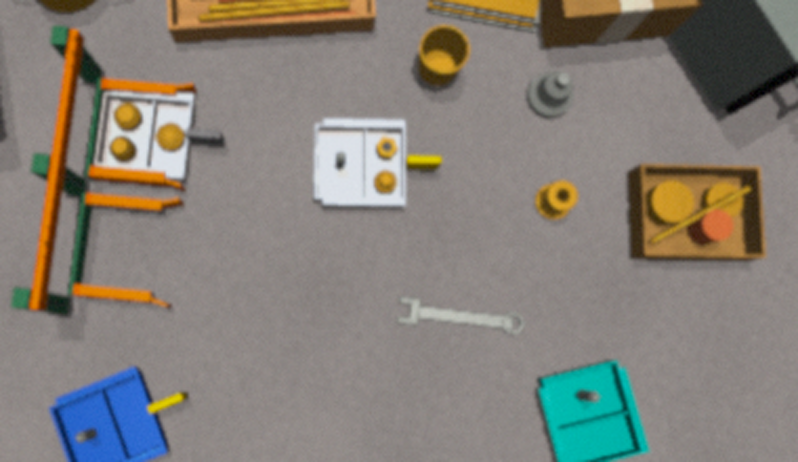

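The crop shows the wanted tray (360,163), white with a yellow handle to the right, spindle and two brass parts; the flanged spool with a bore at (556,198); and the empty bay between the rails at (130,203) and (120,294). First I turn the tool to yaw π/2 and look at the bay.

```bash
python3 -m jog '[[94,[0,0,0],0.0475],[94,[0,0,0],0.0475],[94,[0,0,0],0.0475],[94,[0,0,0],0.0475],[94,[0,0,0],0.0475],[94,[0,0,0],0.0475],[94,[0,0,0],0.0475],[94,[0,0,0],0.0475],[94,[0,0,0],0.0475]]' && python3 -m jog '[[94,[-0.64,0.51,0],0],[94,[-0.64,0.51,0],0],[94,[-0.64,0.51,0],0],[94,[-0.64,0.51,0],0],[94,[-0.64,0.51,0],0],[94,[-0.64,0.51,0],0],[94,[-0.64,0.51,0],0],[94,[-0.64,0.51,0],0],[94,[-0.64,0.51,0],0],[94,[-0.64,0.51,0],0],[94,[-0.64,0.51,0],0],[94,[-0.64,0.51,0],0],[94,[0,0,0],0],[94,[0,0,0],0]]' && python3 -c "
from h import *
s,im=shot('wrist','bay');print(s['eef_pos'],s['eef_rot'],s['clock'])
cv2.imwrite('pics/bayx.png',cv2.resize(im[:,:,::-1],(800,600),interpolation=cv2.INTER_CUBIC))"
```

```text
clock: 2.55
eef_pos: [124.2, 535.8, 205.4]
eef_rot: [-3.142, -0.0, 1.565]
wrist_force: [0.3, 0.2, -0.6]
finger_gap: 93.8
finger_force: 0.0
clock: 3.95
eef_pos: [430.3, 151.4, 205.3]
eef_rot: [-3.141, -0.0, 1.569]
wrist_force: [0.1, -0.5, -1.3]
finger_gap: 94.0
finger_force: 0.0
[430.2704133  151.36540637 205.30334923] [-3.14119254e+00 -3.84170733e-05  1.56892062e+00] 3.95
```

View pics/bayx.png

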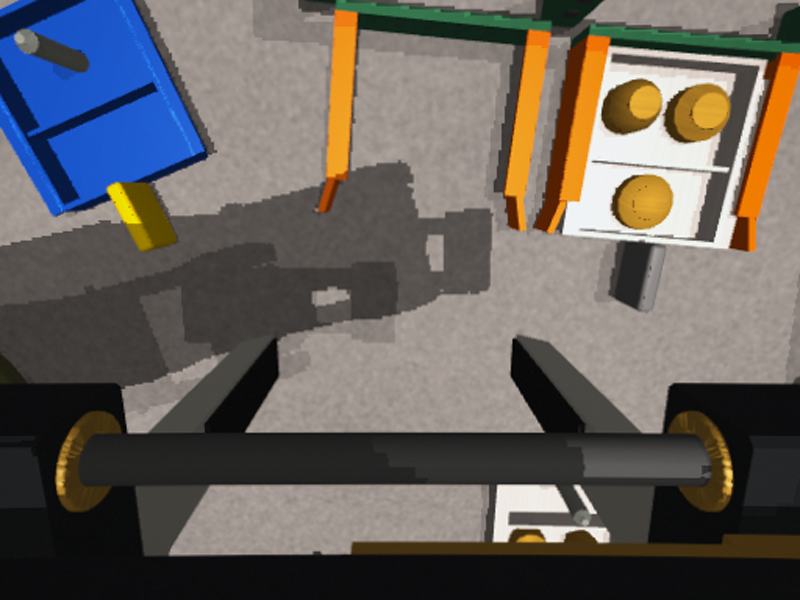

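The view shows the empty bay between the orange rails, left top face (345,15)-(338,180) and right (538,30)-(515,195), flares below them; the grey-handled tray sits in the right-hand bay, the blue decoy on the left. Now I measure the rails and move on to view the tray and spool.

```bash
python3 - <<'E'
from h import *
im=cv2.imread('pics/bay.png').astype(int);T=np.load('pics/bay.npz')['T'];c=calibration('wrist');C=(np.array(c['mtx']),np.array(c['distortion']),T)
b,g,r=im[...,0],im[...,1],im[...,2]
print('sample',im[60,[216,219,222,334,338]].tolist(), im[100,[213,216,219,326,329,332]].tolist())
m=(r>215)&(r-b>100)
L={}
for nm,(c0,c1) in dict(L=(200,235),R=(315,355)).items():
    e0=[];e1=[]
    for v in range(28,112):
        k=np.where(m[v,c0:c1])[0]
        if len(k)>8: e0.append((c0+k[0]-.5,v));e1.append((c0+k[-1]+.5,v))
    for side,e in(('lo',e0),('hi',e1)):
        W=px2w(C,e,34)[:,:2];p=np.polyfit(W[:,1],W[:,0],1)
        res=W[:,0]-np.polyval(p,W[:,1]);k=abs(res)<2;p=np.polyfit(W[k,1],W[k,0],1)
        print(nm,side,'x@y=200,260',np.round(np.polyval(p,[200,260]),1),'slope',round(p[0],4),'y range',np.round([W[:,1].min(),W[:,1].max()],1),len(e),k.sum())
# end rows
for c in(213,214,330,331): print(c,[ (v) for v in range(8,130) if m[v,c]][:1],[ (v) for v in range(8,130) if m[v,c]][-1:])
E
python3 -m jog '[[94,[-0.9,0.2,0],0],[94,[-0.9,0.2,0],0],[94,[-0.9,0.2,0],0],[94,[-0.9,0.2,0],0],[94,[-0.9,0.2,0],0],[94,[-0.9,0.2,0],0],[94,[-0.9,0.2,0],0],[94,[-0.9,0.2,0],0],[94,[-0.9,0,0],0],[94,[0,0,0],0],[94,[0,0,0],0]]' && python3 -c "
from h import *
s,im=shot('wrist','obj');print(s['eef_pos'],s['eef_rot'],s['clock'])
cv2.imwrite('pics/objx.png',cv2.resize(im[:,:,::-1],(800,600),interpolation=cv2.INTER_CUBIC))"
```

```text
sample [[32, 157, 241], [33, 158, 241], [34, 158, 241], [30, 155, 241], [29, 155, 241]] [[38, 163, 241], [38, 163, 241], [38, 163, 241], [18, 94, 174], [34, 162, 241], [35, 162, 241]]
L lo x@y=200,260 [380.  385.6] slope 0.0929 y range [227.  309.9] 83 83
L hi x@y=200,260 [394.5 400. ] slope 0.091 y range [227.  309.9] 83 82
R lo x@y=200,260 [510.2 515.9] slope 0.0942 y range [225.6 309.4] 84 84
R hi x@y=200,260 [524.6 530.2] slope 0.0936 y range [225.5 309.3] 84 84
213 [23] [112]
214 [12] [112]
330 [76] [124]
331 [69] [129]
clock: 5.1
eef_pos: [510.3, -252.4, 205.2]
eef_rot: [-3.141, -0.001, 1.571]
wrist_force: [0.3, -0.3, -0.3]
finger_gap: 94.0
finger_force: 0.0
[ 510.33890588 -252.42292758  205.17780468] [-3.14115739e+00 -5.16602727e-04  1.57086631e+00] 5.1
```

View pics/objx.png

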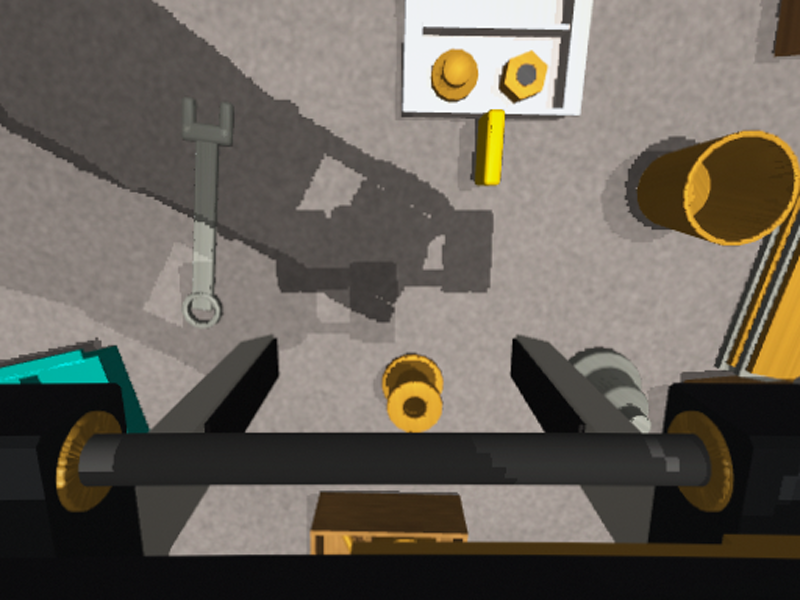

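The view shows the spool's top flange at (414,404) with its base at (413,378), the wanted tray with yellow handle (490,147), cap (455,75), nut (524,76); wrench at (205,200), cup (740,190), bell (610,385).

```bash
python3 - <<'E'
from h import *
c=calibration('wrist')
im=cv2.imread('pics/obj.png').astype(int);C=(np.array(c['mtx']),np.array(c['distortion']),np.load('pics/obj.npz')['T'])
b,g,r=im[...,0],im[...,1],im[...,2]
W=lambda uv,z:np.round(px2w(C,uv,z)[:,:2],1).tolist()
# spool
m=((r-b)>70).astype(np.uint8);m[:220]=0;m[276:]=0;m[:,:235]=0;m[:,295:]=0
print('spool rows/cols',np.where(m.any(1))[0][[0,-1]],np.where(m.any(0))[0][[0,-1]])
for v in range(238,280,3): 
  k=np.where(m[v])[0]; print(v,k[[0,-1]].tolist() if len(k) else None,end=' ')
k=np.argwhere(m[245:,:]&(r[245:]>220));print()
h=(r<130)&(np.arange(384)[:,None]>245)&(np.arange(384)[:,None]<272)&(abs(np.arange(512)[None]-265)<10)
print('bore px',np.argwhere(h).mean(0)[::-1],h.sum(),W(np.argwhere(h).mean(0)[::-1],50))
# handle
y=((r>150)&(g>140)&(b<90));y[:68]=0;y[122:]=0;y[:,:295]=0;y[:,330:]=0
for v in range(70,121,6):
  k=np.where(y[v])[0]
  if len(k): print(v,k[[0,-1]],im[v,k[0]:k[-1]+1].tolist()[::3])
# tray wall
for v in range(20,74,8):
  w=np.where((im[v].min(-1)>190))[0];w=w[(w>240)&(w<390)]
  print(v,w[[0,-1]],W([[w[0]-.5,v],[w[-1]+.5,v]],26))
C2=(np.array(c['mtx']),np.array(c['distortion']),np.load('pics/bay.npz')['T'])
print('bay end/stop',px2w(C2,[[213,114.5],[329,124.5]],34),px2w(C2,[[221,7.5],[344.5,19]],34))
cv2.imwrite('pics/hc.png',cv2.resize(cv2.imread('pics/obj.png')[0:125,240:390],None,fx=4.5,fy=4.5,interpolation=cv2.INTER_NEAREST))
E
```

```text
spool rows/cols [227 275] [245 283]
238 [246, 281] 241 [245, 282] 244 [245, 283] 247 [245, 283] 250 [245, 282] 253 [246, 281] 256 [248, 282] 259 [248, 282] 262 [248, 282] 265 [248, 282] 268 [250, 280] 271 [252, 278] 274 [256, 274] 277 None 
bore px [265.04487179 260.20512821] 156 [[526.8, -352.2]]
70 [315 321] [[0, 185, 222], [0, 180, 217], [59, 179, 204]]
76 [313 322] [[0, 188, 225], [1, 232, 241], [0, 231, 241], [0, 206, 232]]
82 [312 322] [[0, 156, 191], [2, 232, 240], [0, 232, 240], [0, 208, 237]]
88 [312 321] [[0, 181, 216], [6, 234, 241], [0, 233, 241], [0, 195, 229]]
94 [312 321] [[0, 191, 226], [11, 235, 241], [0, 231, 241], [11, 186, 222]]
100 [311 320] [[0, 171, 206], [16, 237, 241], [0, 231, 241], [0, 195, 229]]
106 [311 320] [[0, 189, 225], [17, 237, 241], [0, 230, 241], [25, 194, 228]]
112 [310 320] [[0, 153, 187], [19, 238, 241], [0, 230, 241], [0, 198, 232]]
118 [317 317] [[68, 145, 169]]
20 [259 376] [[518.0, -84.0], [643.7, -84.7]]
28 [259 375] [[518.0, -91.7], [643.5, -92.4]]
36 [259 374] [[518.1, -99.5], [643.2, -100.1]]
44 [259 374] [[518.1, -107.4], [644.1, -108.0]]
52 [259 373] [[518.2, -115.4], [643.8, -115.9]]
60 [258 372] [[517.1, -123.5], [643.5, -124.0]]
68 [258 371] [[517.1, -131.7], [643.3, -132.2]]
bay end/stop [[387.1916257  222.09059552  34.        ]
 [518.3492221  210.7927602   34.        ]] [[399.20710306 328.980492    34.        ]
 [527.79733141 317.77447744  34.        ]]
```

View pics/hc.png

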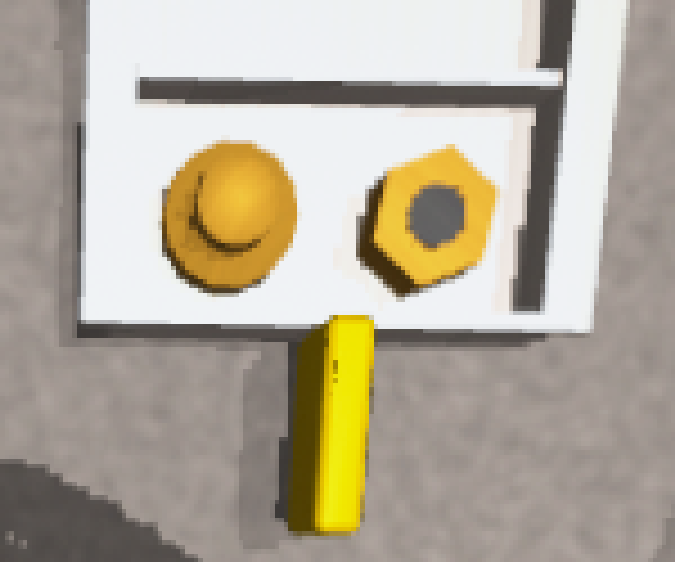

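The close crop confirms the aluminium tray with yellow handle (345,425), cap (235,215) and nut (437,215).

```bash
python3 - <<'E'
from h import *
c=calibration('wrist')
C=(np.array(c['mtx']),np.array(c['distortion']),np.load('pics/obj.npz')['T'])
W=lambda uv,z:print(np.round(px2w(C,uv,z)[:,:2],1).tolist())
W([[265,275.5]],50);W([[247.5,261],[282.5,261]],50);W([[264.5,226.5]],6);W([[244.5,245],[283.5,245]],3)
W([[313.3,71],[322.7,71],[310.2,116.5],[320,116.5]],48)
W([[258,71.5],[371.5,73]],26)
s=read_state();rows(s,[526.8,-352,26.2],np.pi/2)
E
```

```text
[[526.9, -372.5]]
[[505.6, -353.3], [547.8, -353.2]]
[[527.6, -325.4]]
[[500.8, -353.1], [553.8, -353.1]]
[[575.0, -138.1], [584.8, -138.2], [574.0, -184.0], [584.6, -184.1]]
[[517.7, -135.3], [643.8, -137.3]]
tool shift units [-2.006  0.325  3.583] yaw 1.5719850529703359 ('twist', np.float64(0.00037838329360777734))
```

```bash
python3 -m jog '[[94,[-0.5,0.08,0.2],0],[94,[-0.5,0.08,0.4],0],[94,[-0.5,0.08,0.4],0],[94,[-0.5,0.09,0.4],0],[94,[0,0,0.5],0],[94,[0,0,0.5],0],[94,[0,0,0.5],0],[94,[0,0,0.4],0],[94,[0,0,0.2],0],[94,[0,0,0.08],0],[94,[0,0,0],0],[30,[0,0,0],0],[30,[0,0,0],0],[30,[0,0,0],0],[30,[0,0,0],0],[30,[0,0,0],0]]' 25
```

```text
clock: 6.75
eef_pos: [526.7, -353.3, 26.6]
eef_rot: [3.141, 0.0, 1.571]
wrist_force: [0.5, 0.0, -0.7]
finger_gap: 57.8
finger_force: 0.0
```

```bash
python3 -m jog '[[30,[0,0,0],0],[30,[0,0,0],0],[30,[0,0,0],0],[30,[0,0,0],0],[30,[0,0,0],0]]' 25
```

```text
clock: 7.25
eef_pos: [526.6, -353.2, 26.5]
eef_rot: [-3.141, -0.0, 1.571]
wrist_force: [-1.3, 0.1, 1.6]
finger_gap: 43.3
finger_force: 25.0
```

```bash
python3 -m jog '[[30,[0,0,-0.2],0],[30,[0,0,-0.4],0],[30,[0,0,-0.5],0],[30,[0,0,-0.5],0],[30,[0,0,-0.4],0],[30,[0.4,0.1,0],0],[30,[0.6,0.16,0],0],[30,[0.6,0.16,0],0],[30,[0.6,0.16,0],0],[30,[0.6,0.16,0],0],[30,[0.6,0.16,0],0],[30,[0.4,0.1,0],0],[30,[0.2,0.07,0],0],[30,[0,0,0],0],[30,[0,0,0],0],[30,[0,0,0],0]]' 25 && python3 -c "
from h import *
s,im=shot('wrist','spin');print(s['eef_pos'],s['eef_rot'],s['clock'])
cv2.imwrite('pics/spinx.png',cv2.resize(im[:,:,::-1],(800,600),interpolation=cv2.INTER_CUBIC))"
```

```text
clock: 8.85
eef_pos: [579.9, -154.3, 126.5]
eef_rot: [-3.142, 0.0, 1.57]
wrist_force: [0.8, 0.2, -4.0]
finger_gap: 42.9
finger_force: 25.0
[ 579.93896435 -154.28927901  126.47421974] [-3.14152098e+00  1.24669458e-04  1.56963663e+00] 8.85
```

View pics/spinx.png

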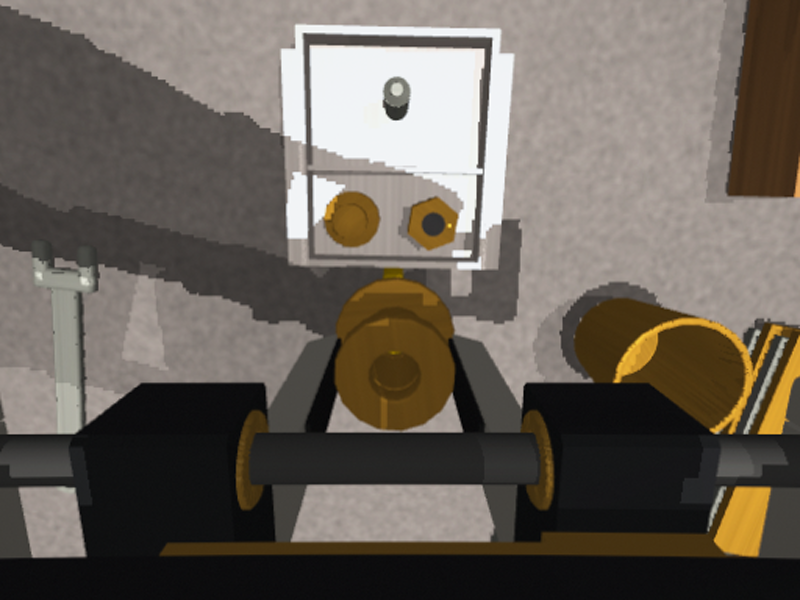

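The view shows the spool in the fingers (bore at (395,373)), the spindle at (397,91) with its light tip at (397,88), the tray level and both small parts aboard.

```bash
python3 - <<'E'
from h import *
c=calibration('wrist')
im=cv2.imread('pics/spin.png').astype(int);C=(np.array(c['mtx']),np.array(c['distortion']),np.load('pics/spin.npz')['T'])
b,g,r=im[...,0],im[...,1],im[...,2]
print(r[46:80,242:268].tolist().__repr__().replace('],','],\n'))
v0=225;sub=r[v0:255,230:275]
print('bore');print(sub[:, ::2].tolist().__repr__().replace('],','],\n'))
W=lambda uv,z:np.round(px2w(C,uv,z)[:,:2],1).tolist()
# tray edges
w=[]
for v in range(40,90,6):
  k=np.where(im[v].min(-1)>190)[0];k=k[(k>170)&(k<340)];print(v,k[[0,-1]],W([[k[0]-.5,v],[k[-1]+.5,v]],26))
E
```

```text
[[241, 241, 241, 241, 241, 241, 241, 241, 241, 241, 241, 241, 241, 241, 241, 241, 241, 241, 241, 241, 241, 241, 241, 241, 241, 241],
 [241, 241, 241, 241, 241, 241, 241, 241, 241, 241, 241, 241, 241, 241, 241, 241, 241, 241, 241, 241, 241, 241, 241, 241, 241, 241],
 [241, 241, 241, 241, 241, 241, 241, 241, 240, 236, 232, 232, 230, 231, 235, 240, 241, 241, 241, 241, 241, 241, 241, 241, 241, 241],
 [241, 241, 241, 241, 241, 241, 240, 234, 226, 200, 162, 164, 150, 160, 193, 225, 234, 240, 241, 241, 241, 241, 241, 241, 241, 241],
 [241, 241, 241, 241, 241, 239, 228, 180, 132, 119, 120, 122, 123, 123, 122, 132, 178, 231, 240, 241, 241, 241, 241, 241, 241, 241],
 [241, 241, 241, 241, 239, 227, 169, 116, 117, 118, 117, 114, 117, 123, 123, 124, 129, 174, 232, 241, 241, 241, 241, 241, 241, 241],
 [241, 241, 241, 240, 229, 168, 112, 114, 113, 121, 124, 109, 124, 139, 128, 124, 124, 137, 191, 237, 241, 241, 241, 241, 241, 241],
 [241, 241, 241, 234, 187, 109, 111, 109, 107, 139, 178, 184, 197, 189, 156, 128, 124, 123, 142, 203, 238, 241, 241, 241, 241, 241],
 [241, 241, 241, 226, 137, 110, 110,
[... 5881 characters left out ...]

 [94, 94, 92, 94, 94, 91, 75, 79, 71, 68, 69, 70, 69, 69, 70, 72, 77, 93, 93, 94, 94, 92, 91],
 [93, 93, 94, 92, 93, 91, 85, 89, 78, 70, 70, 71, 70, 70, 71, 77, 86, 96, 94, 94, 94, 92, 90],
 [93, 94, 92, 92, 93, 91, 92, 115, 88, 74, 72, 71, 72, 73, 78, 87, 95, 94, 93, 93, 94, 92, 90]]
40 [180 328] [[519.6, -23.8], [645.7, -24.0]]
46 [180 327] [[519.3, -28.4], [645.1, -28.6]]
52 [180 327] [[519.0, -33.1], [645.4, -33.3]]
58 [181 326] [[519.6, -37.8], [644.9, -38.0]]
64 [181 326] [[519.3, -42.6], [645.1, -42.8]]
70 [181 326] [[519.0, -47.4], [645.4, -47.6]]
76 [181 325] [[518.7, -52.3], [644.9, -52.5]]
82 [181 324] [[518.4, -57.2], [644.3, -57.4]]
88 [186 324] [[522.5, -62.1], [644.6, -62.3]]
```

```bash
python3 - <<'E'
from h import *
c=calibration('wrist')
C=(np.array(c['mtx']),np.array(c['distortion']),np.load('pics/spin.npz')['T'])
b=px2w(C,[[252.4,240]],150)[0];s=px2w(C,[[253.8,56.8]],60)[0];print(b,s,(s-b)[:2]/50, C[2][:3,3])
E
```

```text
[ 581.15173697 -153.36995386  150.        ] [582.32210531 -43.13371963  60.        ] [0.02340737 2.20472468] [581.2077133  -88.54457257 304.84401731]
```

```bash
python3 -m jog '[[30,[0.3,0.023,0],0],[30,[0.5,0,0],0],[30,[0.5,0,0],0],[30,[0.5,0,0],0],[30,[0.3,0,0],0],[30,[0.105,0,0],0],[30,[0,0,0],0],[30,[0,0,0.25],0],[30,[0,0,0.25],0],[30,[0,0,0.15],0],[30,[0,0,0.1],0],[30,[0,0,0.1],0],[30,[0,0,0.1],0],[30,[0,0,0.1],0],[30,[0,0,0],0]]'
```

```text
clock: 10.4
eef_pos: [581.1, -42.9, 73.3]
eef_rot: [-3.141, -0.0, 1.571]
wrist_force: [-0.1, 0.1, -2.9]
finger_gap: 43.1
finger_force: 25.0
```

```bash
python3 -m jog '[[30,[0,0,0.15],0],[30,[0,0,0.15],0],[30,[0,0,0.15],0],[30,[0,0,0.15],0],[30,[0,0,0.1],0],[30,[0,0,0.05],0],[30,[0,0,0.05],0],[30,[0,0,0],0],[30,[0,0,0],0]]'; python3 -c "
from h import *
s,im=shot('wrist','seat');print(s['eef_pos'],s['wrist_force'],s['clock'])
cv2.imwrite('pics/seatx.png',cv2.resize(im[:,:,::-1],(800,600),interpolation=cv2.INTER_CUBIC))"
```

```text
clock: 11.3
eef_pos: [581.5, -43.0, 34.1]
eef_rot: [3.141, 0.0, 1.571]
wrist_force: [-0.1, -1.1, -3.3]
finger_gap: 42.7
finger_force: 25.0
[581.45414517 -43.00424218  34.14462003] [-0.13230049 -1.08845377 -3.33442325] 11.3
```

View pics/seatx.png

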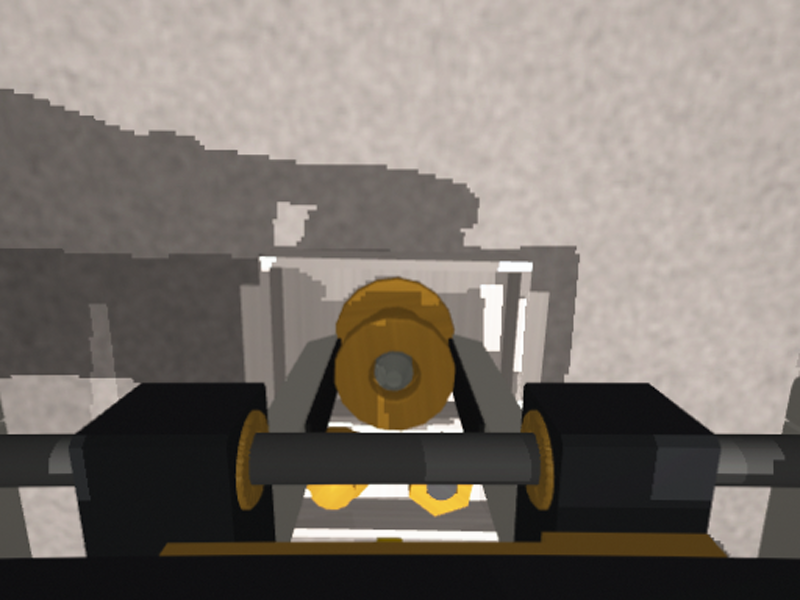

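The view shows the spindle tip centred inside the spool's bore at (394,372), with cap (335,485) and nut (440,490) aboard. I lower the last millimetres until contact.

```bash
python3 -m jog '[[30,[0,0,0.04],0],[30,[0,0,0.03],0],[30,[0,0,0.01],0],[30,[0,0,0],0],[30,[0,0,0],0]]'
```

```text
clock: 11.85
eef_pos: [581.4, -43.0, 30.4]
eef_rot: [3.141, 0.0, 1.571]
wrist_force: [-4.1, 0.9, 5.5]
finger_gap: 43.0
finger_force: 25.0
```

```bash
python3 -m jog '[[70,[0,0,0],0],[70,[0,0,0],0],[70,[0,0,0],0],[70,[0,0,0],0],[70,[0,0,-0.1],0],[70,[0,0,-0.3],0],[70,[0,0,-0.5],0],[70,[0,0,-0.5],0],[70,[0,0,-0.4],0],[70,[-0.4,0,0],0],[70,[-0.6,0,0],0],[70,[-0.6,0,0],0],[70,[-0.6,0,0],0],[70,[-0.6,0,0],0],[70,[-0.4,0,0],0],[70,[0,0,0],0],[70,[0,0,0],0],[70,[0,0,0],0]]' && python3 -c "
from h import *
s,im=shot('wrist','hnd');print(s['eef_pos'],s['eef_rot'],s['clock'])
cv2.imwrite('pics/hndx.png',cv2.resize(im[:,:,::-1],(800,600),interpolation=cv2.INTER_CUBIC))"
```

```text
clock: 13.65
eef_pos: [581.5, -202.0, 120.5]
eef_rot: [3.141, 0.0, 1.572]
wrist_force: [-0.2, 0.3, 0.3]
finger_gap: 70.2
finger_force: 0.0
[ 581.49285941 -202.00366291  120.49300601] [3.14122054e+00 3.37551383e-05 1.57160152e+00] 13.65
```

View pics/hndx.png

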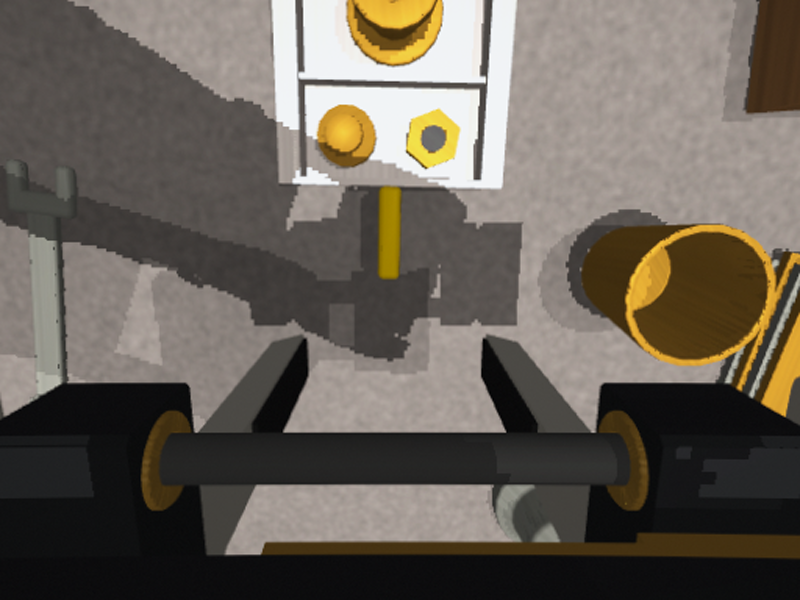

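The spool stands in the far compartment (395,20), cap (345,135) and nut (433,138) aboard, handle from (391,187) to (388,278), free of the fingers.

```bash
python3 - <<'E'
from h import *
c=calibration('wrist')
im=cv2.imread('pics/hnd.png').astype(int);C=(np.array(c['mtx']),np.array(c['distortion']),np.load('pics/hnd.npz')['T'])
b,g,r=im[...,0],im[...,1],im[...,2]
y=(r-b>70)&(g-b>55);y[:119]=0;y[185:]=0;y[:,:235]=0;y[:,265:]=0
vs=np.where(y.sum(1)>6)[0];print(vs[[0,-1]])
p=[]
for v in vs[3:-3:6]:
  k=np.where(y[v])[0];w=px2w(C,[[k[0]-.5,v],[k[-1]+.5,v]],48)[:,:2];p.append(w.mean(0));print(v,k[[0,-1]],np.round(w,1).tolist())
p=np.array(p);print('handle slope',np.polyfit(p[:,1],p[:,0],1),'ends y',px2w(C,[[250,vs[-1]+.5],[250,119.5]],48)[:,1])
e=[]
for v in range(20,115,8):
  k=np.where(im[v].min(-1)>165)[0];k=k[(k>165)&(k<340)];w=px2w(C,[[k[-1]+.5,v]],26)[0];e.append(w[:2])
e=np.array(e);print(np.round(e,1).tolist(),'right edge slope',np.polyfit(e[:,1],e[:,0],1)[0])
E
```

```text
[120 178]
123 [243 256] [[574.6, -139.4], [586.0, -139.4]]
129 [243 255] [[574.6, -144.2], [585.2, -144.2]]
135 [243 255] [[574.6, -149.0], [585.2, -149.0]]
141 [243 255] [[574.5, -153.9], [585.3, -153.9]]
147 [242 255] [[573.7, -158.8], [585.3, -158.8]]
153 [242 255] [[573.6, -163.8], [585.3, -163.7]]
159 [242 255] [[573.6, -168.8], [585.3, -168.8]]
165 [242 255] [[573.5, -173.8], [585.3, -173.8]]
171 [242 254] [[573.5, -178.9], [584.5, -178.9]]
handle slope [2.71101629e-02 5.83953615e+02] ends y [-185.3707513  -136.65536816]
[[645.5, -58.2], [645.0, -64.0], [644.6, -69.9], [645.0, -76.0], [644.6, -82.0], [645.0, -88.2], [644.5, -94.5], [644.1, -100.8], [643.6, -107.2], [644.0, -113.7], [643.5, -120.3], [643.9, -127.0]] right edge slope 0.024897408245404415
```

```bash
python3 -m jog '[[60,[0.36,-0.04,0],0],[60,[0.4,0,0.1],0],[60,[0,0,0.4],0.008],[60,[0,0,0.5],0],[60,[0,0,0.5],0],[60,[0,0,0.35],0],[60,[0,0,0.15],0],[60,[0,0,0.1],0],[60,[0,0,0],0],[5,[0,0,0],0],[5,[0,0,0],0],[5,[0,0,0],0],[5,[0,0,0],0],[5,[0,0,0],0],[5,[0,0,0],0],[5,[0,0,0],0],[5,[0,0,0],0]]' 40
```

```text
clock: 15.4
eef_pos: [579.3, -165.0, 14.9]
eef_rot: [-3.141, 0.0, 1.546]
wrist_force: [-1.0, -0.6, 1.8]
finger_gap: 12.0
finger_force: 40.0
```

```bash
python3 -m jog '[[5,[0,0,0],0.005],[5,[0,0,0],0.007],[5,[0,0,0],0.007],[5,[0,0,0],0.003],[5,[0.1,-0.1,0],0],[5,[0.2,-0.2,0],0],[5,[0.27,-0.25,0],0],[5,[0.3,-0.29,0],0],[5,[0.3,-0.29,0],0],[5,[0.3,-0.29,0],0],[5,[0.3,-0.29,0],0],[5,[0.3,-0.29,0],0],[5,[0.3,-0.29,0],0],[5,[0.3,-0.29,0],0],[5,[0.3,-0.29,0],0],[5,[0.2,-0.2,0],0],[5,[0.1,-0.1,0],0],[5,[0.1,-0.06,0],0],[5,[0,0,0],0],[5,[0,0,0],0]]' 50 && python3 -c "
from h import *
s,im=shot('wrist','mouth');print(s['eef_pos'],s['eef_rot'],s['clock'])
cv2.imwrite('pics/mouthx.png',cv2.resize(im[:,:,::-1],(800,600),interpolation=cv2.INTER_CUBIC))"
```

```text
clock: 17.4
eef_pos: [434.6, 18.1, 14.9]
eef_rot: [-3.141, -0.0, 1.477]
wrist_force: [-0.9, 4.9, -0.8]
finger_gap: 11.8
finger_force: 50.0
[434.56407979  18.12765133  14.93553644] [-3.14136523e+00 -4.94620693e-04  1.47655894e+00] 17.4
```

View pics/mouthx.png

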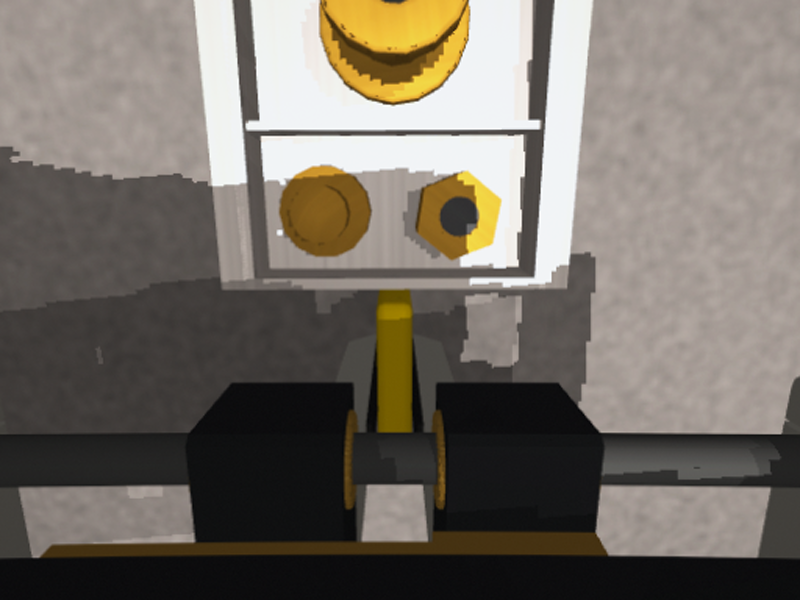

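The tray is held, spool and both parts aboard; the side flange edges run (195,0)-(222,290) and (592,0)-(567,290). I check its line against the bay's.

```bash
python3 - <<'E'
from h import *
c=calibration('wrist')
C=(np.array(c['mtx']),np.array(c['distortion']),np.load('pics/mouth.npz')['T'])
im=cv2.imread('pics/mouth.png').astype(int)
u=np.array([.0930,.9957]);n=np.array([.9957,-.0930])
a=np.array([457.95,260.])
G=C[2];s=np.array([434.56,18.13])
print('TCP lateral (bay frame)',(s-a)@n)
L=[];Rr=[]
for v in range(4,180,8):
  gx=np.abs(np.diff(im[v].mean(-1)));
  l=120+np.argmax(gx[120:145]); rr=357+np.argmax(gx[357:385])
  L.append((l+.5,v));Rr.append((rr+.5,v))
for q in(L,Rr):
  w=px2w(C,q,26)[:,:2];loc=np.c_[(w-a)@u,(w-a)@n];p=np.polyfit(loc[:,0],loc[:,1],1)
  k=abs(loc[:,1]-np.polyval(p,loc[:,0]))<2;p=np.polyfit(loc[k,0],loc[k,1],1);print(np.round(loc[::4],1).tolist(),'slope',p[0],k.sum())
im=camera('top');np.save('pics/top2.npy',im);cv2.imwrite('pics/top2.png',cv2.resize(im[80:260,100:340,::-1],None,fx=3.3,fy=3.3,interpolation=cv2.INTER_CUBIC))
E
```

```text
TCP lateral (bay frame) -0.795512999999989
[[-122.4, -62.4], [-136.6, -62.5], [-151.6, -62.5], [-167.4, -62.6], [-184.1, -62.6], [-201.6, -62.5]] slope -0.002463334728143351 21
[[-122.5, 62.8], [-136.8, 62.8], [-151.8, 62.8], [-167.6, 62.8], [-184.2, 63.3], [-201.8, 63.2]] slope -0.004321268689641354 21
```

View pics/top2.png

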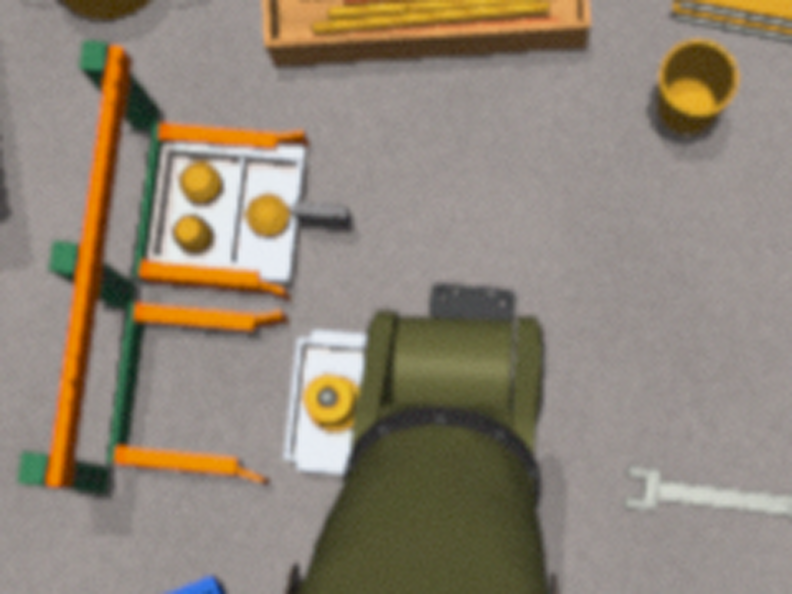

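Top view: tray mouth-end between the rails' flares ((255,318) and (250,472)), rails line up with the tray (287..300, 340..460), spool on its spindle at (330,400). Alignment is within about 0.5 mm, so I slide in and watch the forces.

```bash
python3 -m jog '[[5,[0.08,0,0],0],[5,[0.15,0,0],0],[5,[0.18,0,0],0],[5,[0.18,0,0],0],[5,[0.18,0,0],0],[5,[0.15,0,0],0],[5,[0.15,0,0],0],[5,[0.1,0,0],0],[5,[0.03,0,0],0]]' && python3 -m jog '[[5,[0.08,0,0],0],[5,[0.15,0,0],0],[5,[0.18,0,0],0],[5,[0.15,0,0],0],[5,[0.08,0,0],0],[5,[0,0,0],0]]'
```

```text
clock: 18.4
eef_pos: [440.1, 78.2, 14.9]
eef_rot: [-3.142, 0.0, 1.477]
wrist_force: [0.4, -5.2, -0.6]
finger_gap: 11.5
finger_force: 50.0
clock: 19.0
eef_pos: [443.1, 110.4, 14.9]
eef_rot: [3.141, -0.001, 1.477]
wrist_force: [-0.3, 3.3, -1.7]
finger_gap: 12.3
finger_force: 50.0
```

```bash
python3 -m jog '[[5,[0.08,0,0],0],[5,[0.15,0,0],0],[5,[0.18,0,0],0],[5,[0.18,0,0],0],[5,[0.15,0,0],0],[5,[0.08,0,0],0],[5,[0.06,0,0],0],[5,[0,0,0],0]]' && python3 -m jog '[[5,[0.04,0,0],0],[5,[0.04,0,0],0],[5,[0.04,0,0],0],[5,[0,0,0],0]]'
```

```text
clock: 19.8
eef_pos: [447.2, 154.0, 14.9]
eef_rot: [3.141, -0.001, 1.477]
wrist_force: [-0.2, 3.2, -2.6]
finger_gap: 11.4
finger_force: 50.0
clock: 20.2
eef_pos: [447.8, 159.6, 15.0]
eef_rot: [3.142, -0.0, 1.476]
wrist_force: [-0.1, -1.4, -2.0]
finger_gap: 12.0
finger_force: 50.0
```

```bash
python3 -m jog '[[5,[0.04,0,0],0],[5,[0.04,0,0],0],[5,[0.02,0,0],0],[5,[0,0,0],0]]' && python3 -m jog '[[5,[0.02,0,0],0],[5,[0.02,0,0],0],[5,[0,0,0],0]]'
```

```text
clock: 20.6
eef_pos: [448.3, 164.6, 15.0]
eef_rot: [3.141, -0.0, 1.477]
wrist_force: [-0.6, -1.3, -1.0]
finger_gap: 12.0
finger_force: 50.0
clock: 20.9
eef_pos: [448.2, 165.5, 14.9]
eef_rot: [-3.141, 0.002, 1.477]
wrist_force: [-2.6, -12.4, 2.7]
finger_gap: 11.5
finger_force: 50.0
```

```bash
python3 -m jog '[[5,[0.02,0,0],0],[5,[0,0,0],0],[5,[0,0,0],0]]'
```

```text
clock: 21.2
eef_pos: [448.2, 165.6, 14.9]
eef_rot: [-3.14, 0.003, 1.477]
wrist_force: [-4.2, -22.6, 5.9]
finger_gap: 11.7
finger_force: 50.0
```

```bash
python3 -m jog '[[5,[-0.02,0,0],0],[40,[0,0,0],0],[40,[0,0,0],0],[40,[0,0,0],0],[40,[0,0,-0.1],0],[40,[0,0,-0.3],0],[40,[0,0,-0.5],0],[40,[0,0,-0.5],0],[40,[-0.1,0,-0.5],0],[40,[-0.3,0,-0.5],0],[40,[-0.4,0,-0.4],0],[40,[-0.3,0,-0.2],0],[40,[0,0,0],0],[40,[0,0,0],0],[40,[0,0,0],0]]' && python3 -c "
from h import *
s,im=shot('wrist','fin');print(s['eef_pos'],s['clock'])
cv2.imwrite('pics/finx.png',cv2.resize(im[:,:,::-1],(800,600),interpolation=cv2.INTER_CUBIC))"
```

```text
clock: 22.7
eef_pos: [443.0, 112.1, 164.3]
eef_rot: [-3.141, 0.0, 1.477]
wrist_force: [0.0, 0.0, -0.2]
finger_gap: 40.0
finger_force: 0.0
[443.01549549 112.08213528 164.33044789] 22.7
```

View pics/finx.png

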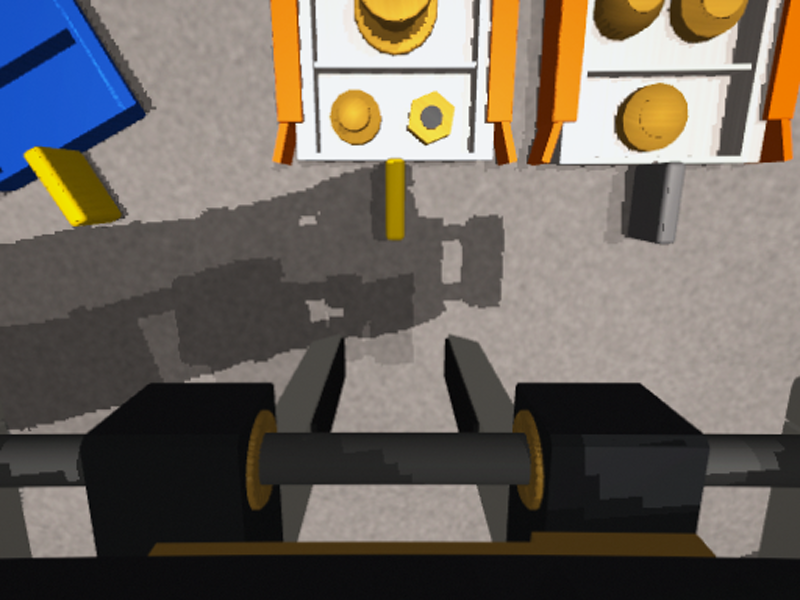

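The final view shows the tray's front edge (y≈160) level with the rail mouths and with the docked neighbour's front edge. The spool (395,20), cap (355,115) and nut (432,117) are aboard, and the gripper is clear.

```bash
python3 -c "
from cell import *
print(sign_off())"
```

```text
the job is handed in; nothing more can be done
None
```

The spool is on its spindle, the yellow-handled tray is home against the back stop (pushing with 22 N moved it no further) with the cap and nut aboard, and the job was handed in at about 23 s; no verdict came back.

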